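# Reverse a row of sample vials into the second rack

### The arm

A 6-joint arm with a two-finger parallel gripper is mounted at the origin on a cart in front of the work surface, level with it; the furniture and walls round the work are solid. World frame = base frame: x ahead of the robot, y to its left, z up, the work surface at z = 0. Lengths are in m, angles in rad, forces in N, time in s.
With the tool pointing down it reaches from about 0.35 to 0.8 m from the base axis. Payload 7.3 kg.
Tool frame: the origin (TCP) lies between the finger pads; the fingertips stand 25 mm ahead of it and the grasp point (between the pads) lies 6 mm ahead of it (r.tip_extent is the distance from the TCP to the fingertips, in m); z points along the fingers, y is the direction in which the jaws open and shut (so a half turn about z gives the same grasp; the last joint's range is limited). The gripper opens to 85 mm and grips with 20 to 120 N. Pads are 22 mm wide; open, the fingers measure 114 mm over their backs; the gripper's body (76 mm by 85 mm) begins 54 mm behind the grasp point. The pads swing forward as they close: fully open they stand 13 mm farther back than shut.
Start: joints at [1.156, 0.342, 1.524, -0, 1.275, -0.146], TCP at [0.139, 0.506, 0.256] pointing down, gripper open.
Joint ranges: [-2.53, 2.53], [-0.77, 2.02], [0.04, 2.7], [-1, 4.14], [0.28, 2.66], [-3.11, 3.11]. Speed limits (rad/s): [2.57, 2.57, 3.14, 3.14, 3.14, 3.14].

### API

Orientations are given as a unit quaternion [x, y, z, w].
In Python, from workcell import r, command_gripper, optics gives the robot as it stands. The module is installed in compiled form; this text tells all that it offers. Calls block until the motion is done:
- r.reach(position, orientation): joint-space move of the TCP to a pose.
- r.move_straight(position, orientation=None, speed=0.15, max_force=None): straight line of the TCP; orientation=None keeps the orientation; speed is the mean speed in m/s. With max_force (N) it stops when the force on the tool has changed by that much, and returns True; else False.
- r.movej(angles): joint-space move.
- command_gripper(opening, force=None): finger opening in m; force is the grip in N (None keeps the last); returns when the fingers have stopped.
- r.hold(seconds).
- r.solve_ik(position, orientation): joint angles nearest the present ones, or None.
- r.read_state(): the state.
- optics.get_image(name): name is "scene" or "top" or "wrist"; returns (picture, depth): 400x640x3 uint8, red, green, blue; 400x640 float32, m along the optical axis (not along the pixel's ray), 0 where there is no reading.
- optics.camera_model(name): a dict with "K" (3x3 intrinsics, pixels), "R" (3x3) and "t" (3): a world point X has camera coordinates R X + t; the wrist camera has in their place "tool_from_camera" (4x4, takes a point from camera to tool coordinates, whose origin is the TCP and whose axes are the flange's). Camera axes: x right, y down, z forward; pixel columns grow to the right and rows downward; lengths in m; the calibration is good to about 2 mm. A picture is of the moment at which its call begins: read the wrist's pose just before it. camera_model takes no time and is no camera call.
A pose or a line that the arm cannot do raises r.PlanningError and nothing moves.
- r.finish_job(): hands the job in, once; it reports no verdict.
The state is a dict: "time_s": time; "joint_positions": joint angles; "dq": joint speeds; "tau": joint torques, N m; "eef_pos": TCP position; "eef_rot": TCP orientation; "contact_force": force on the tool from outside, world axes, zero at the start; "torque": the same for the moment, N m; "grip_width": finger opening in m.
Only numpy, scipy, OpenCV 4.12 (cv2) and the standard library are available. Lean on these libraries where they do the work, as an engineer would, in place of code of your own. Each camera call takes 0.05 s, during which the arm holds its last target.

### The job

The samples are to be measured in the opposite order: move the four vials from the grey rack into the green rack in reverse, so that the vial nearest the yellow end of the grey rack ends up farthest from the yellow end of the green rack, the next one second farthest, and so on. Leave each vial standing upright on the floor of its own well, and do not tip any over on the way.

Things in the scene. Friction and masses are not known exactly. Their poses are not given: they have to be found in the camera images.
- source_rack: GREY rack, a vial in each well at the start, fixed, 80 x 244 x 26 mm. Four round wells in a row along its y, at x = 0, y = -78, -26, 26, 78 mm: 38 mm wide, 16 mm deep, rim 22 mm and floor 6 mm above the worktop. Low ledge (10 mm high) along the -x side, x -50 to -30. End blocks 26 mm high; the one at +y is YELLOW (marked end). Origin: under the middle of the row, on the worktop; z up.
- target_rack: GREEN rack, empty at the start, fixed, 80 x 244 x 26 mm. Four round wells in a row along its y, at x = 0, y = -78, -26, 26, 78 mm: 38 mm wide, 16 mm deep, rim 22 mm and floor 6 mm above the worktop. Low ledge (10 mm high) along the -x side, x -50 to -30. End blocks 26 mm high; the one at +y is YELLOW (marked end). Origin: under the middle of the row, on the worktop; z up.
- vial_red_center (a point): Loose screw-cap vial, RED cap, amber filling, 52 mm high, 22 mm in diameter (cap 20 mm, the top 11 mm), about 30 g. The point is on its axis half-way up, 26 mm above its underside; z along its axis to the cap. Standing in a well its centre is 32 mm, its top 58 mm above the worktop; the upper 36 mm show and are grasped from above, fingers closing across the row.
- tag_red: Fixed red tag, 16 x 26 x 3 mm, flat on the grey rack's ledge, 40 mm to the -x side of the well in which the red-capped vial stands at the start; it stays there as a record of the starting order. Origin: centre of its underside.
- vial_blue_center (a point): Loose screw-cap vial, BLUE cap, cream filling, 52 mm high, 22 mm in diameter (cap 20 mm, the top 11 mm), about 30 g. The point is on its axis half-way up, 26 mm above its underside; z along its axis to the cap. Standing in a well its centre is 32 mm, its top 58 mm above the worktop; the upper 36 mm show and are grasped from above, fingers closing across the row.
- tag_blue: Fixed blue tag, 16 x 26 x 3 mm, flat on the grey rack's ledge, 40 mm to the -x side of the well in which the blue-capped vial stands at the start; it stays there as a record of the starting order. Origin: centre of its underside.
- vial_black_center (a point): Loose screw-cap vial, BLACK cap, cream filling, 52 mm high, 22 mm in diameter (cap 20 mm, the top 11 mm), about 30 g. The point is on its axis half-way up, 26 mm above its underside; z along its axis to the cap. Standing in a well its centre is 32 mm, its top 58 mm above the worktop; the upper 36 mm show and are grasped from above, fingers closing across the row.
- tag_black: Fixed black tag, 16 x 26 x 3 mm, flat on the grey rack's ledge, 40 mm to the -x side of the well in which the black-capped vial stands at the start; it stays there as a record of the starting order. Origin: centre of its underside.
- vial_white_center (a point): Loose screw-cap vial, WHITE cap, white filling, 52 mm high, 22 mm in diameter (cap 20 mm, the top 11 mm), about 30 g. The point is on its axis half-way up, 26 mm above its underside; z along its axis to the cap. Standing in a well its centre is 32 mm, its top 58 mm above the worktop; the upper 36 mm show and are grasped from above, fingers closing across the row.
- tag_white: Fixed white tag, 16 x 26 x 3 mm, flat on the grey rack's ledge, 40 mm to the -x side of the well in which the white-capped vial stands at the start; it stays there as a record of the starting order. Origin: centre of its underside.
Mind the look-alikes: they are no part of the job. Leave any purple look-alike of the part that bears vial_white_center alone.

How it is judged:
By the outcome, as a careful person would: the job done as asked, in the order asked, and still so for the second after the job is handed in, with the robot touching nothing.
It also fails if it takes over 115 s, if anything falls off the work surface, if the arm or the gripper's body presses on something with over 40 N, if the wrist force passes 120 N, or if a joint passes its speed limit or range.

## Working session

There is one attempt and no reset: what is moved stays moved. The work goes in short steps, each a Python script; the robot and the scene stay as the last script left them, time stands still between calls to the robot, and variables do not carry over. Pictures are saved under pics/ and viewed, and the job is handed in when it is done.

```bash
mkdir -p pics
python3 - <<'E'
from workcell import r, command_gripper, optics
import cv2,numpy as np
for n in ["scene","top"]:
    p,d=optics.get_image(n); cv2.imwrite(f"pics/{n}0.png",p[:,:,::-1]); np.save(f"pics/{n}0.npy",d)
    m=optics.camera_model(n); print(n,m)
s=r.read_state(); print(s['time_s'],s['eef_pos'],s['eef_rot'],s['grip_width'],r.tip_extent)
E
```

```text
scene {'K': array([[512.6855644 ,   0.        , 313.71946624],
       [  0.        , 512.6855644 , 196.40295834],
       [  0.        ,   0.        ,   1.        ]]), 'R': array([[ 0.72932786, -0.68400788, -0.01463188],
       [-0.48101434, -0.49744168, -0.72192588],
       [ 0.48652448,  0.5335588 , -0.69181568]]), 't': array([-0.24935382,  0.38939889,  0.57858451])}
top {'K': array([[464.49215141,   0.        , 314.08030704],
       [  0.        , 464.49215141, 198.72549463],
       [  0.        ,   0.        ,   1.        ]]), 'R': array([[ 0.02931969, -0.99879471,  0.03936351],
       [-0.99782925, -0.03156908, -0.05779428],
       [ 0.05896729, -0.03758355, -0.99755217]]), 't': array([0.18176255, 0.52937236, 0.89249477])}
0.1 [0.13926308 0.50585121 0.25568133] [ 1.34002009e-01  9.90980807e-01 -6.77341756e-04 -2.05506466e-04] 0.08525333311455956 0.025
```

View pics/scene0.png

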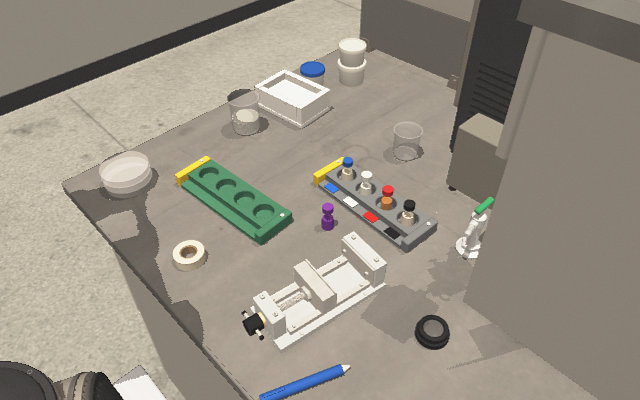

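View pics/top0.png

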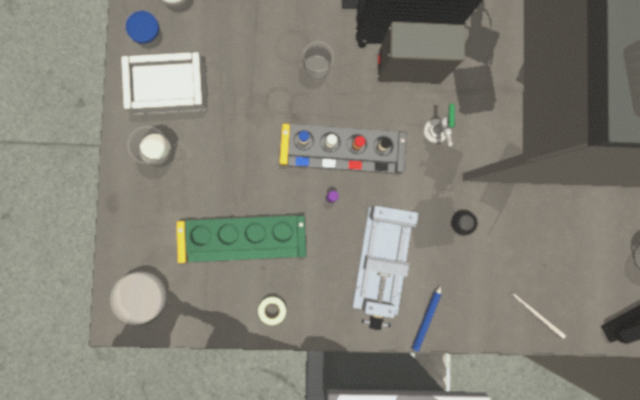

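The scene view shows the green rack at about (235,200). The grey rack is at (375,205), with caps blue (347,162), white (366,177), red (388,191) and black (409,206). In the top view the yellow ends are at (285,143) on grey and (181,242) on green, and the order from yellow is blue, white, red, black.

Candidates that could be confused:
- **White cap:** (331,141) in the top view, versus the purple vial (332,196) standing free and the white stopcock (437,130).
- **Blue cap:** (303,137), versus the big blue lid (143,27).
- **Black cap:** (384,145), versus the black knob (464,222).

Next I'll take enlarged crops.

Run:
```python
import cv2,numpy as np
t=cv2.imread("pics/top0.png"); s=cv2.imread("pics/scene0.png")
cv2.imwrite("pics/c1.png",cv2.resize(t[110:190,270:430],None,fx=5,fy=5,interpolation=cv2.INTER_CUBIC))
cv2.imwrite("pics/c2.png",cv2.resize(t[205:275,165:325],None,fx=5,fy=5,interpolation=cv2.INTER_CUBIC))
cv2.imwrite("pics/c3.png",cv2.resize(s[140:260,300:460],None,fx=5,fy=5,interpolation=cv2.INTER_CUBIC))
```

```text
(no output)
```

View pics/c1.png

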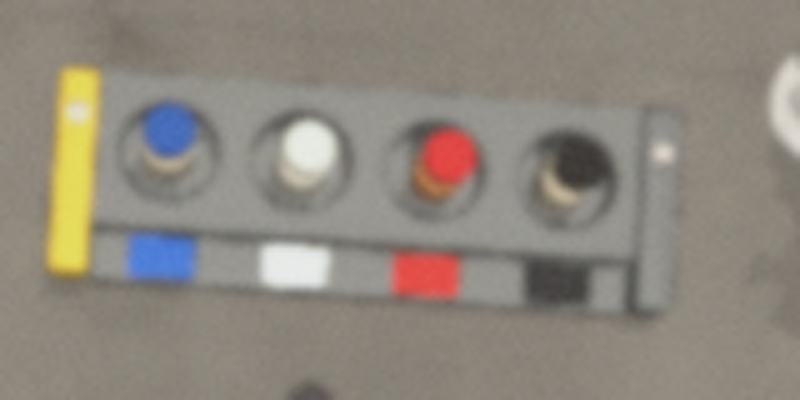

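View pics/c2.png

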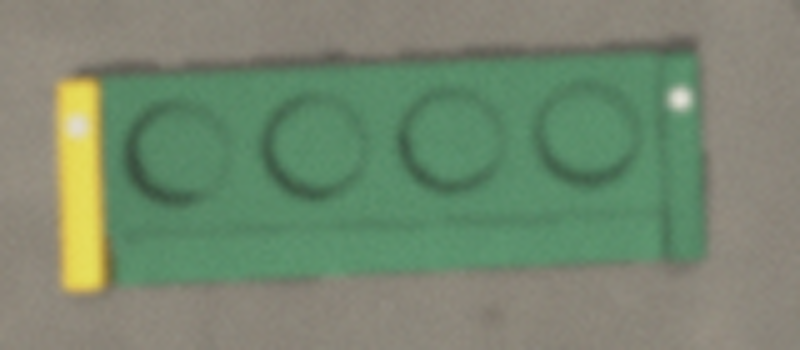

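View pics/c3.png

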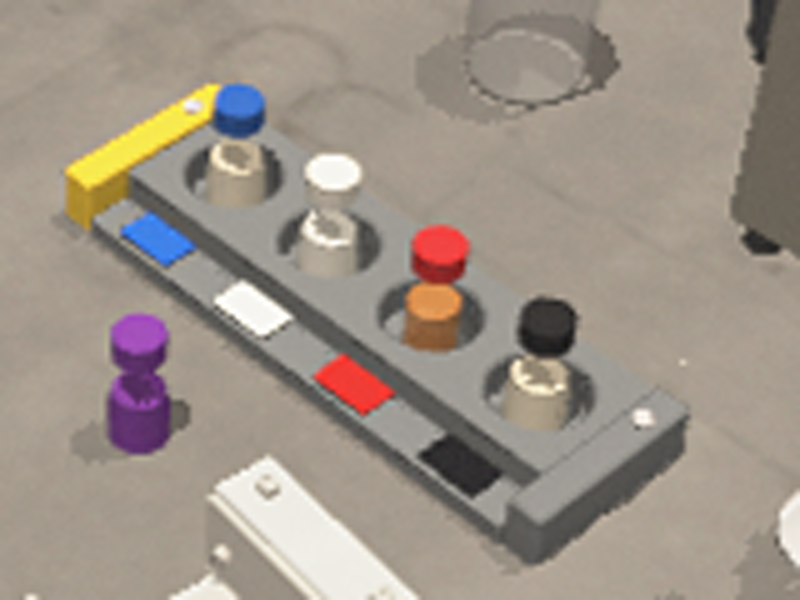

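```bash
cat > h.py <<'E'
import numpy as np,cv2,json
from workcell import r, command_gripper, optics
from scipy.spatial.transform import Rotation as Ro
def ray(name,uv,z):
    m=optics.camera_model(name); R,t=m['R'],m['t']
    C=-R.T@t; d=R.T@np.linalg.inv(m['K'])@np.array([*uv,1.]); return C+d*(z-C[2])/d[2]
def crop(c,o,f=5): return [(c[i]+.5)/f-.5+o[i] for i in (0,1)]
def fit(L,W):
    L=np.array(L)[:,:2];W=np.array(W)[:,:2];a=L-L.mean(0);b=W-W.mean(0)
    th=np.arctan2((a[:,0]*b[:,1]-a[:,1]*b[:,0]).sum(),(a*b).sum())
    c,s=np.cos(th),np.sin(th);T=W.mean(0)-np.array([[c,-s],[s,c]])@L.mean(0)
    res=W-(L@np.array([[c,-s],[s,c]]).T+T); return T,th,res
E
python3 - <<'E'
from h import *
L=[(0,y) for y in(.078,.026,-.026,-.078)]
g=[ray('top',crop(c,(270,110)),.022) for c in[(169,152),(302,161),(435,170),(566,179)]]
caps=[ray('top',crop(c,(270,110)),.058) for c in[(171,130),(309,147),(451,155),(581,162)]]
e=[ray('top',crop(c,(165,205)),.022) for c in[(180,152),(316,146),(452,140),(587,134)]]
cs=[ray('scene',crop(c,(300,140)),.058) for c in[(240,99),(333,170),(440,243),(548,314)]]
np.set_printoptions(precision=4,suppress=True)
for x in(g,e):
    T,th,res=fit(L,x);print(T,np.degrees(th),res*1e3)
    c,s=np.cos(th),np.sin(th);print(np.array(L)@np.array([[c,-s],[s,c]]).T+T)
print(np.array(caps));print(np.array(cs))
print(ray('top',(332,195),.05))
m=optics.camera_model('wrist');print(m)
E
```

```text
[0.6338 0.1447] -1.8255264644189733 [[-0.0233 -0.3978]
 [ 0.0014 -0.1213]
 [ 0.0195 -0.0575]
 [ 0.0024  0.5767]]
[[0.6362 0.2226]
 [0.6346 0.1707]
 [0.6329 0.1187]
 [0.6313 0.0667]]
[0.4529 0.3347] 4.184601892499389 [[ 0.0679 -0.8818]
 [ 0.0123 -0.1909]
 [-0.0251  0.2506]
 [-0.0551  0.8221]]
[[0.4472 0.4125]
 [0.451  0.3606]
 [0.4548 0.3087]
 [0.4586 0.2569]]
[[0.6378 0.2221 0.058 ]
 [0.6333 0.1705 0.058 ]
 [0.6322 0.1173 0.058 ]
 [0.6314 0.0684 0.058 ]]
[[0.6385 0.2216 0.058 ]
 [0.6337 0.1696 0.058 ]
 [0.632  0.1167 0.058 ]
 [0.6314 0.0674 0.058 ]]
[0.5294 0.166  0.05  ]
{'K': array([[306.1067,   0.    , 321.0543],
       [  0.    , 306.1067, 202.1481],
       [  0.    ,   0.    ,   1.    ]]), 'tool_from_camera': array([[-0.0009, -0.9581, -0.2865,  0.0738],
       [ 1.    , -0.0013,  0.001 ,  0.0002],
       [-0.0014, -0.2865,  0.9581, -0.1165],
       [ 0.    ,  0.    ,  0.    ,  1.    ]])}
```

Run:
```python
from h import *
P=[]
for n in('top','scene'):
    d=np.load(f'pics/{n}0.npy');m=optics.camera_model(n);v,u=np.nonzero(d>0)
    X=np.linalg.inv(m['K'])@np.stack([u,v,np.ones_like(u)])*d[v,u];P.append((m['R'].T@(X-m['t'][:,None])).T)
P=np.vstack(P);np.save('pics/pc.npy',P)
xs=np.arange(.25,.95,.05);ys=np.arange(.6,-.3,-.05)
print('max z mm; rows x desc, cols y',np.round(ys,2))
for x in xs[::-1]:
    print(round(x,2),[int(1e3*max(P[(abs(P[:,0]-x)<.025)&(abs(P[:,1]-y)<.025),2],default=-1)) for y in ys])
for b in (-1,1):
  R=np.column_stack
for yaw in (-1.83,4.18):
  th=np.radians(yaw)
  for sgn in(1,-1):
    y=sgn*np.array([np.cos(th),np.sin(th),0]);z=np.array([0,0,-1.]);x=np.cross(y,z)
    q=Ro.from_matrix(np.column_stack([x,y,z])).as_quat()
    p=[.6338,.1447,.2] if yaw<0 else [.4529,.3347,.2]
    print(yaw,sgn,x,q,r.solve_ik(p,q))
```

```text
max z mm; rows x desc, cols y [ 0.6   0.55  0.5   0.45  0.4   0.35  0.3   0.25  0.2   0.15  0.1   0.05
 -0.   -0.05 -0.1  -0.15 -0.2  -0.25]
0.9 [2, 3, 98, 99, 3, 4, 3, 5, 297, 301, 25, -1000, -1000, -1000, 3, 4, 4, -1000]
0.85 [3, 48, 48, 3, 4, 3, 4, 3, 4, 333, 349, 354, 223, 223, 3, 5, 4, -1000]
0.8 [2, 56, 58, 58, 58, 3, 4, 63, 65, 63, 340, 351, 151, 150, 328, 4, 4, -1000]
0.75 [3, 59, 57, 57, 58, 4, 3, 3, 64, 4, 149, 150, 151, 150, 428, 4, 4, -1000]
0.7 [3, 58, 57, 58, 57, 5, 4, 3, 4, 4, 4, 5, 6, 484, 484, 4, 3, -1000]
0.65 [3, 80, 82, 79, 3, 4, 3, 61, 59, 59, 60, 62, 27, 484, 507, 4, 4, -1000]
0.6 [3, 82, 82, 83, 4, 4, 4, 29, 24, 58, 59, 60, 27, 484, 502, 487, 2, -1000]
0.55 [4, 4, 81, 4, 4, 4, 4, 4, 3, 55, 4, 4, 4, 484, 485, 483, 476, 347]
0.5 [3, 3, 3, 22, 24, 24, 25, 27, 28, 54, 69, 68, 69, 4, 24, 10, 4, 4]
0.45 [3, 4, 3, 29, 26, 27, 25, 29, 29, 4, 27, 42, 63, 5, 23, 4, 5, 5]
0.4 [3, 3, 43, 29, 24, 24, 23, 25, 29, 4, 63, 63, 62, 4, 4, 4, 4, 4]
0.35 [4, 46, 47, 45, 4, 4, 21, 21, 4, 4, 63, 61, 14, 19, 4, 5, 14, 12]
0.3 [3, 47, 47, 45, 3, 4, 24, 22, 4, 4, 64, 65, 16, 18, 4, 5, 4, 14]
0.25 [4, 4, 4, 4, 4, 4, 4, 4, 5, 3, 4, 4, 19, 14, 4, 5, 3, 4]
-1.83 1 [0.0319341  0.99948998 0.        ] [0.71830846 0.69572477 0.         0.        ] [ 1.06667273e-01  6.16577851e-01  1.22796393e+00 -4.44089210e-16
  1.29705087e+00  1.38606798e-01]
-1.83 -1 [-0.0319341  -0.99948998 -0.        ] [-0.69572477  0.71830846  0.          0.        ] [ 1.06667273e-01  6.16577851e-01  1.22796393e+00 -4.44089210e-16
  1.29705087e+00 -3.00298586e+00]
4.18 1 [-0.07289006  0.99733998  0.        ] [0.68084871 0.73242408 0.         0.        ] [ 5.00349606e-01  4.60297457e-01  1.50226064e+00 -4.44089210e-16
  1.17903455e+00  4.27394843e-01]
4.18 -1 [ 0.07289006 -0.99733998  0.        ] [ 0.73242408 -0.68084871  0.         -0.        ] [ 5.00349606e-01  4.60297457e-01  1.50226064e+00 -4.44089210e-16
  1.17903455e+00 -2.71419781e+00]
```

Run:
```python
import numpy as np
P=np.load('pics/pc.npy')
for lo,hi in((.08,.2),(.2,.35),(.35,.6)):
  for x in np.arange(.2,.95,.05):
    q=P[(abs(P[:,0]-x)<.025)&(P[:,2]>lo)&(P[:,2]<hi)&(P[:,1]<.25)]
    if len(q): print(lo,round(x,2),len(q),'max y',np.round(np.percentile(q[:,1],[50,98,100]),3), 'minx',q[:,0].min().round(3))
```

```text
0.08 0.55 13393 max y [-0.217 -0.101 -0.096] minx 0.566
0.08 0.6 203 max y [-0.098 -0.096 -0.096] minx 0.575
0.08 0.65 304 max y [-0.042 -0.032 -0.03 ] minx 0.635
0.08 0.7 161 max y [-0.042 -0.036 -0.032] minx 0.675
0.08 0.75 3437 max y [0.026 0.079 0.081] minx 0.756
0.08 0.8 2786 max y [0.032 0.08  0.115] minx 0.775
0.08 0.85 4142 max y [0.077 0.128 0.129] minx 0.825
0.08 0.9 273 max y [0.171 0.178 0.179] minx 0.876
0.2 0.55 18817 max y [-0.178 -0.086 -0.079] minx 0.566
0.2 0.6 1081 max y [-0.08  -0.079 -0.078] minx 0.575
0.2 0.65 940 max y [-0.08  -0.079 -0.078] minx 0.625
0.2 0.7 910 max y [-0.08  -0.079 -0.078] minx 0.675
0.2 0.75 868 max y [-0.08  -0.079 -0.078] minx 0.725
0.2 0.8 221 max y [-0.08   0.11   0.118] minx 0.775
0.2 0.85 4893 max y [0.073 0.123 0.127] minx 0.825
0.2 0.9 285 max y [0.171 0.177 0.179] minx 0.898
0.35 0.55 18407 max y [-0.138 -0.068 -0.064] minx 0.558
0.35 0.6 4804 max y [-0.08  -0.065 -0.064] minx 0.575
0.35 0.65 4178 max y [-0.079 -0.065 -0.064] minx 0.625
0.35 0.7 3094 max y [-0.08  -0.065 -0.064] minx 0.675
0.35 0.75 667 max y [-0.08  -0.079 -0.078] minx 0.725
0.35 0.8 1 max y [0.073 0.073 0.073] minx 0.825
0.35 0.85 23 max y [0.063 0.07  0.071] minx 0.826
```

Run:
```python
import cv2
t=cv2.imread("pics/top0.png"); s=cv2.imread("pics/scene0.png")
cv2.imwrite("pics/c4.png",cv2.resize(t[0:200,320:640],None,fx=2.5,fy=2.5))
```

```text
(no output)
```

View pics/c4.png

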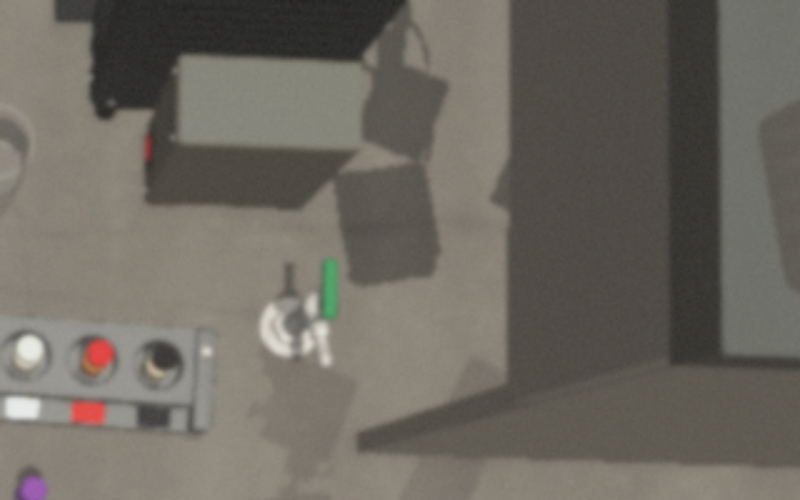

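Both cameras agree on the cap positions to within about 1 mm. The close crop confirms the four capped vials are in the grey rack beside tags of matching colour, with the purple look-alike free-standing. I'll check the green wells by overlaying my estimates on the scene view, then move the first vial, which is blue to the far well.

```bash
cat >> h.py <<'E'
SRC={'blue':(.638,.2219),'white':(.6335,.1701),'red':(.632,.117),'black':(.6314,.0679)}
TGT={'black':(.4472,.4125),'red':(.4510,.3606),'white':(.4548,.3087),'blue':(.4586,.2569)}
def quat(deg):
    th=np.radians(deg);y=np.array([np.cos(th),np.sin(th),0]);z=np.array([0,0,-1.])
    return Ro.from_matrix(np.column_stack([np.cross(y,z),y,z])).as_quat()
QS,QT=quat(-1.83),quat(4.18)
ZG=.050; ZH=.165
def pick(c):
    x,y=SRC[c]; r.reach([x,y,ZH],QS)
    r.move_straight([x,y,.09],speed=.2)
    hit=r.move_straight([x,y,ZG],speed=.07,max_force=10)
    print(c,'hit' if hit else 'ok',r.read_state()['eef_pos'])
    command_gripper(.0,25); print('grip',r.read_state()['grip_width'])
    r.move_straight([x,y,ZH],speed=.12)
    print('grip lifted',r.read_state()['grip_width'],'t',r.read_state()['time_s'])
def carry(c): r.reach([*TGT[c],ZH],QT)
def place(c):
    x,y=TGT[c]
    r.move_straight([x,y,.080],speed=.15)
    hit=r.move_straight([x,y,ZG-.002],speed=.04,max_force=4)
    s=r.read_state();print('down',hit,s['eef_pos'],s['contact_force'])
    command_gripper(.05); r.hold(.15)
    r.move_straight([x,y,.10],speed=.1); r.move_straight([x,y,ZH],speed=.2)
    print('t',r.read_state()['time_s'])
def save(n,f,box=None,k=1):
    p,_=optics.get_image(n)
    if box: u0,v0,u1,v1=box;p=p[v0:v1,u0:u1]
    cv2.imwrite(f,cv2.resize(p[:,:,::-1],None,fx=k,fy=k,interpolation=cv2.INTER_CUBIC))
E
python3 - <<'E'
from h import *
p=cv2.imread('pics/scene0.png');m=optics.camera_model('scene')
for c,xy in TGT.items():
    a=np.linspace(0,6.28,60);pts=np.stack([xy[0]+.019*np.cos(a),xy[1]+.019*np.sin(a),.022+0*a])
    q=m['K']@(m['R']@pts+m['t'][:,None]);q=(q[:2]/q[2]).T
    p_=((q-[165,140]+.5)*5-.5); 
    TGT[c]=p_
im=cv2.resize(p[140:260,165:305],None,fx=5,fy=5,interpolation=cv2.INTER_CUBIC)
for c in TGT: cv2.polylines(im,[TGT[c].astype(int)],True,(0,0,255),1)
cv2.imwrite('pics/ov.png',im)
E
```

```text
(no output)
```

View pics/ov.png

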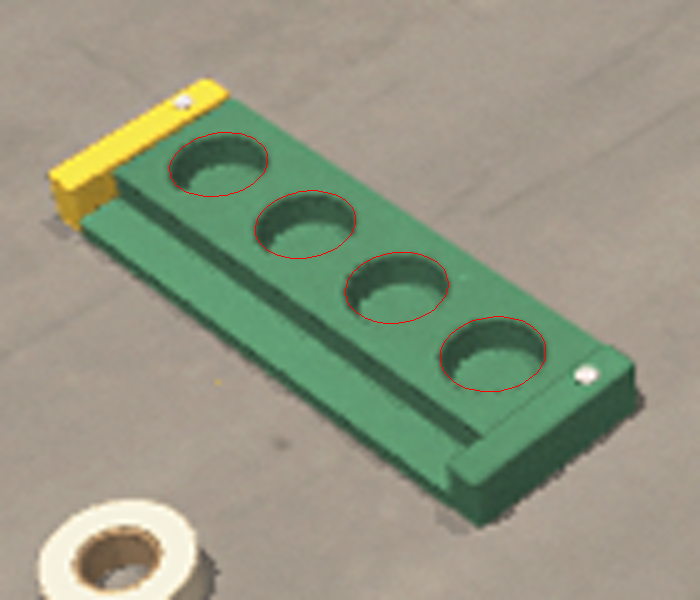

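The overlay circles sit on all four green well rims to within about 1 mm. Picking up blue.

Run:
```python
from h import *
command_gripper(.05); pick('blue')
save('scene','pics/s1.png'); save('wrist','pics/w1.png')
```

```text
blue ok [0.63815269 0.22193096 0.04998822]
grip 0.02127618775201321
grip lifted 0.021336850176488693 t 5.3417
```

View pics/s1.png

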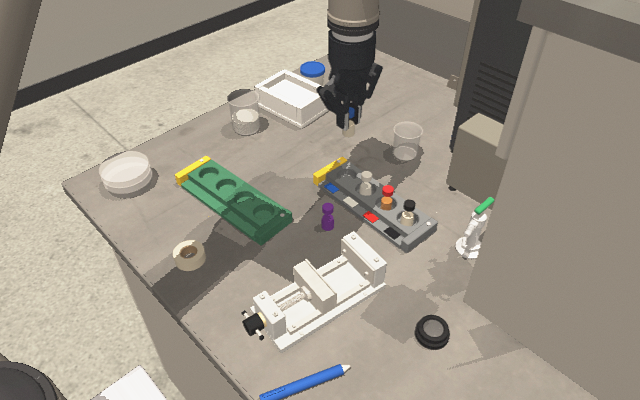

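View pics/w1.png

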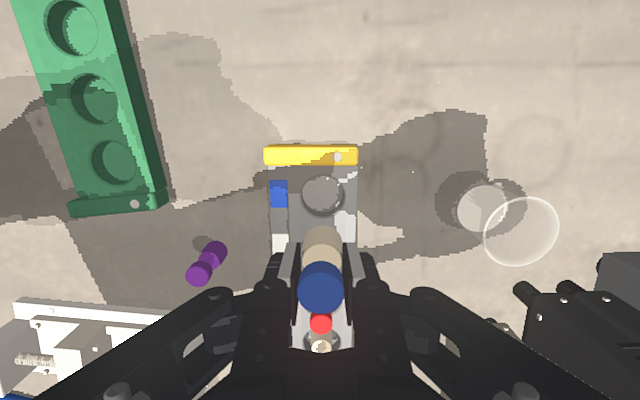

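The scene view shows blue held upright at (348,118). The wrist view shows it at (320,285), with its well (323,195) empty and the purple vial (207,263) untouched. Placing it in the far green well.

Run:
```python
from h import *
carry('blue'); place('blue')
save('scene','pics/s2.png',(165,60,445,270),2.8)
```

```text
down True [0.45859747 0.25684034 0.05026265] [1.38728349 0.68911016 1.93270572]
t 9.2833
```

View pics/s2.png

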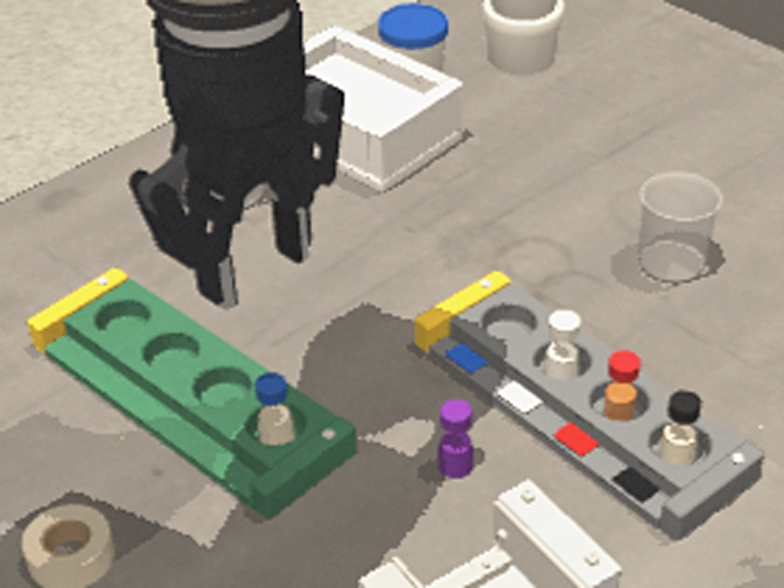

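Blue now stands upright in the far green well (crop 273,408), and contact came at the expected height (50.3 mm against 50.0 at the grasp). Next is white, then red.

Run:
```python
from h import *
for c in('white','red'):
    pick(c)
    if not .018<r.read_state()['grip_width']<.025: raise SystemExit('bad grip')
    carry(c); place(c)
save('scene','pics/s3.png',(165,60,445,270),2.8)
```

```text
white ok [0.63366719 0.17007705 0.04994678]
grip 0.021348698078244372
grip lifted 0.02144134191097392 t 12.85
down True [0.45469218 0.30861747 0.05031462] [-0.53357167 -0.4704837   4.69418526]
t 16.8333
red ok [0.63214869 0.11697735 0.04995339]
grip 0.021017206913399127
grip lifted 0.021837574224382362 t 20.5667
down True [0.45101148 0.36044354 0.05024958] [0.89322895 0.12483036 3.64594115]
t 24.8083
```

View pics/s3.png

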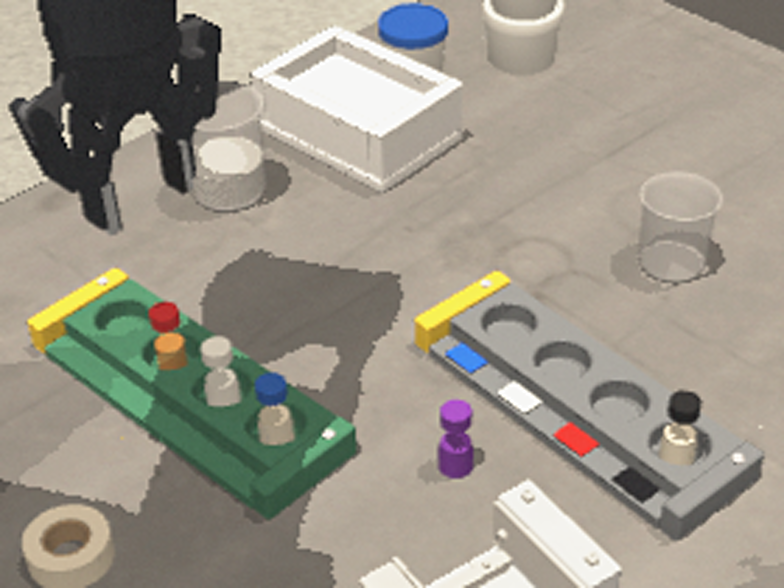

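White (218,375) and red (168,338) stand upright in their wells. Only black (683,425) is left.

Run:
```python
from h import *
for c in('black',):
    pick(c)
    if not .018<r.read_state()['grip_width']<.025: raise SystemExit('bad grip')
    carry(c); place(c)
r.move_straight([.4472,.4125,.25],speed=.2)
r.reach([.25,.55,.25],QT)
r.hold(.5)
save('scene','pics/s4.png',(165,60,445,270),2.8)
save('top','pics/t4.png',(150,110,430,280),2.8)
print(r.read_state()['time_s'])
```

```text
black ok [0.63152921 0.06789136 0.04997902]
grip 0.021256943875220043
grip lifted 0.021529293310134832 t 28.875
down True [0.44707075 0.41232508 0.05039482] [-0.14088608 -0.36656671  5.25247762]
t 33.4083
35.5333
```

View pics/s4.png

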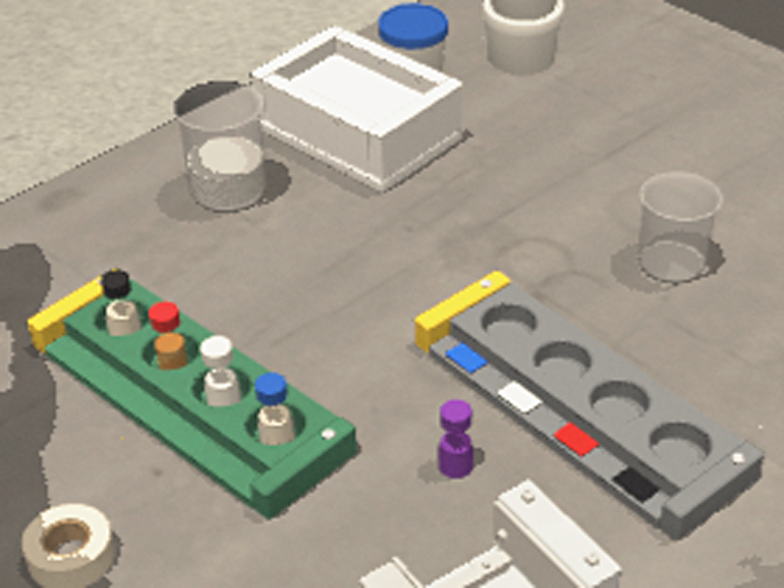

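View pics/t4.png

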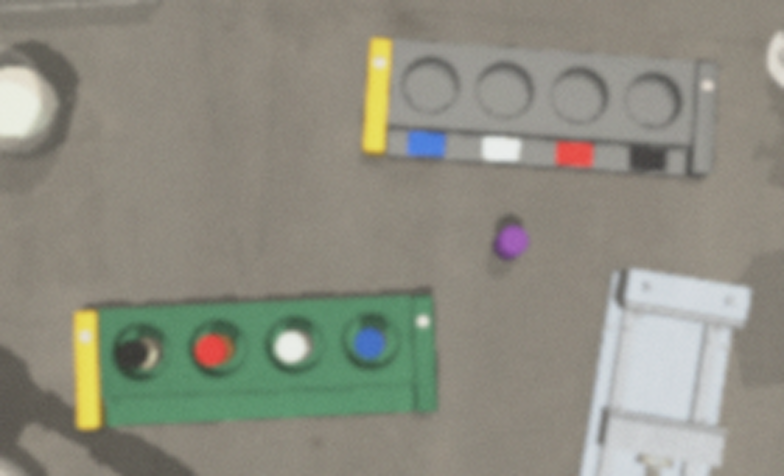

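Run:
```python
from h import *
k=2.8
for c,px,sp in(('black',(131,354),(115,280)),('red',(212,351),(163,313)),('white',(291,346),(216,348)),('blue',(369,343),(271,382))):
    a=ray('top',crop(px,(150,110),k),.058);b=ray('scene',crop(sp,(165,60),k),.058)
    print(c,((a[:2]-TGT[c])*1e3).round(1),((b[:2]-TGT[c])*1e3).round(1))
```

```text
black [-1.3 -0.8] [-2.1 -4.2]
red [-1.6 -1.1] [-2.6 -2.9]
white [-0.7 -0.3] [-2.1 -2.8]
blue [-1.1  0.7] [-0.4 -0.3]
```

Both views put the caps within about 1–4 mm of the well axes at the seated height (58 mm), so the vials are upright and seated. Handing in.

```bash
python3 -c "
from workcell import r
print(r.finish_job())"
```

```text
the job is handed in; nothing more can be done
None
```

All four vials are now in the green rack in reverse order, and I handed the job in with the robot's clock at about 36 s (limit 115 s). Counting from the green rack's yellow end, the order is black, red, white, blue. In the grey rack it was blue, white, red, black. The purple look-alike was not touched.

**Placing:** each vial touched down at a tool height of 50.2–50.4 mm, against 50.0 mm when gripped, so each one is on the floor of its well.

**Last pictures:** the scene and top views show all four vials upright, the grey rack empty, and the arm clear of everything.

**Cap positions:** assuming the seated height, the top camera puts the caps within 2 mm of the well axes. The scene camera puts black about 4.7 mm off, red 3.9 mm and white 3.5 mm. That is more than the top camera shows, but within the 8 mm of play in each well. I took the gap to be reading and calibration error and did not check it further.

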